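# Hold a clamp block against the spring plate of a jig

## Task

Pull the cabinet's drawer all the way out to its stop and leave it open, then take the clamp block out of it and set it flat on the bed of the assembly jig, its plain end (without the thumbscrew) towards the spring plate. Press that end squarely and centrally against the plate with a steady push of about 10 N, so that the plate goes back about 10 mm, without driving the springs to the end of their travel. Finish while holding the block there with that push, so that a colleague can drive the fixing screw, and leave everything else alone.

Things in the scene. Friction and masses are not known exactly. Their poses are not given: they have to be found in the camera images.
- cabinet: Low grey one-drawer cabinet, 260 (x) x 260 (y) x 100 mm high, standing on the bench on the robot's left or right. Origin: on the bench, under the middle of its front edge (the cabinet reaches from its own x 0 to 0.260). Its front, with the white drawer, faces its own -x, towards the robot. Fixed.
- unit_drawer0 (a joint): The drawer's slide in m: 0 shut, 0.182 fully out at its stop. The drawer slides along the cabinet's own -x, with about 1 N of friction, and stays where it is left. Drawer floor 22 mm above the bench, side walls up to 78 mm, front panel (15 mm thick) up to 88 mm; inside 215 mm (x) by 218 mm (y). When fully out, about 175 mm of the inside lies in front of the cabinet.
- unit_drawer0_handle (a point): Middle of the drawer's handle: a level round steel bar 11 mm thick, 120 mm long along the cabinet's y, 62 mm above the bench; 29 mm of free space between bar and drawer front. It moves with the drawer. Shut, it is 35 mm in front of the cabinet's origin.
- block: Aluminium rod-clamp block lying in the drawer: 60 (its x) x 30 (its y) x 40 mm high, with a black hole in its top; about 0.2 kg. Its +x end is plain and flat; from the middle of its -x end a brass thumbscrew (18 mm across) stands out 18 mm. Origin: centre of the block's underside, thumbscrew not counted. Starts with its flat end turned towards the back of the cabinet, up to 0.5 rad askew.
- block_end (a point): Centre of the block's plain flat end: 30 mm along its +x from the block's middle, 20 mm above its underside.
- collar: Steel ring, 28 mm across, 12 mm high, lying in the drawer on its +y side, clear of the block. Not needed. Origin: centre of its underside.
- jig: Assembly jig, fixed to the bench on the side where the cabinet is not: a flat aluminium bed 270 (x) x 130 (y) x 16 mm high, from x -0.170 to 0.100 of the jig; a dark steel rear block 62 mm high stands near its far end (x 0.064 to 0.086) and in front of that the spring plate. Origin: at bench height, on the jig's centre line, 20 mm beyond the spring plate's face at rest. Its +x points away from the robot, to the rear block.
- plate: The jig's spring plate: upright steel plate 12 mm thick, 90 mm wide, 46 mm high (from 17 to 63 mm above the bench). Origin: centre of its front face, the one towards the robot, 40 mm above the bench; axes as the jig's. At rest this face is at x = -0.020 of the jig. It slides only along the jig's +x, against springs: 1 N per mm from rest, 25 mm of travel, so a 10 N push moves it 10 mm. It springs back when let go.
- jig_bed (a point): Point on the top of the jig's bed (16 mm above the bench), on the centre line, 30 mm in front of the spring plate's face at rest. Axes as the jig's.
- wash_bottle: White plastic bottle, 68 mm across and 190 mm high, to the robot's left. Not needed; leave it alone.
- beaker: Glass beaker, 76 mm across and 100 mm high, to the robot's right. Not needed; leave it alone.
- jar: Small amber glass jar, 56 mm across and 70 mm high, far side of the bench in the middle. Not needed; leave it alone.
- screwdriver: Screwdriver with a black handle, 170 mm long, lying in the middle of the bench, between cabinet and jig. Not needed; leave it alone.

How it is judged:
By the outcome, as a careful person would: the job done as asked, in the order asked, and still so for the second after the job is handed in, while the arm keeps its last pose, push and grip.
It also fails if it takes over 64 s, if anything falls off the work surface, if the arm or the gripper's body presses on something with over 40 N, if the wrist force passes 120 N, or if a joint passes its speed limit or range.

## Robot

A 7-joint arm with a two-finger parallel gripper is mounted at the origin on the work surface. World frame = base frame: x ahead of the robot, y to its left, z up, the work surface at z = 0. Lengths are in m, angles in rad, forces in N, time in s.
With the tool pointing down it reaches from about 0.4 to 0.9 m from the base axis. Payload 5.6 kg.
Tool frame: the origin (TCP) lies midway between the tips of the shut fingers; the grasp point (between the pads) lies 19 mm behind it; z points along the fingers, y is the line along which they close (so a half turn about z gives the same grasp; the last joint's range is limited). The gripper opens to 92 mm and grips with 3 to 60 N. Pads are 20 mm wide; open, the fingers measure 128 mm over their backs; the gripper's body (75 mm by 189 mm) begins 69 mm behind the grasp point.
Start: joints at [1.247, 0.468, -0.012, 1.603, 0.006, 1.071, -0.056], TCP at [0.18, -0.625, 0.215] pointing down, gripper open.
Joint ranges: [-2.53, 2.53], [-0.31, 2.02], [-1.57, 1.55], [0.28, 2.44], [-1.29, 4.43], [0.15, 1.84], [-2.92, 2.92]. Speed limits (rad/s): [2.57, 2.57, 3.14, 3.14, 3.14, 3.14, 3.14].

## Interface

Orientations are given as a 3x3 rotation matrix whose columns are the frame's x, y, z axes.
In Python, from station import env, effector, solver, viewer, workorder, search_frame, tip_of gives the robot as it stands. Calls block until the motion is done:
- env.reach(position, orientation): joint-space move of the TCP to a pose.
- env.movel(position, frame=None, rate=0.15): straight line of the TCP; frame=None keeps the orientation; rate is the mean speed in m/s.
- env.goto_joints(angles): joint-space move.
- effector.release() and effector.grasp(squeeze=None): open the fingers fully, or close them until they stop; squeeze is the grip in N (None keeps the last).
- env.pause(seconds).
- solver.inverse_kinematics(position, orientation): joint angles nearest the present ones, or None.
- env.sense(): the state.
- viewer.read_camera(name): name is "side" or "top" or "wrist"; returns (picture, depth): 384x512x3 uint8, red, green, blue; 384x512 float32, m along the optical axis (not along the pixel's ray), 0 where there is no reading.
- viewer.camera_info(name): a dict with "intrinsics" (3x3 intrinsics, pixels), "eye" and "rotation" of the camera in the world; the wrist camera has in their place "T_tool_cam" (4x4, takes a point from camera to tool coordinates, whose origin is the TCP and whose axes are the flange's). Camera axes: x right, y up, looking along -z (the intrinsics and any distortion apply to the point x, -y, -z); pixel columns grow to the right and rows downward; lengths in m; the calibration is good to about 2 mm. A picture is of the moment at which its call begins: read the wrist's pose just before it. camera_info takes no time and is no camera call.
A pose or a line that the arm cannot do raises env.PlanningError and nothing moves.
- workorder.finish_job(): hands the job in; it is judged then, once.
Trained networks look in the newest picture that a camera, given by its name, has taken for a name from the list of things; names that differ only in an ending like _2 or _b are one class to them, and where a whole thing is asked for, a point or a joint stands for the part that bears it (a point fixed in the world has none). Each returns a list of dicts, best first, with "score" (0 to 1); they miss things now and then, are a little off and sometimes report something else, mostly with a low value. They report only what shows in the picture. A call takes as long as a camera call.
- search_frame(camera, name): "at" ([x, y, z] in m, in world coordinates, good to about 4 mm: the middle of the surface that is visible of it).
- tip_of(camera, name): "at" ([x, y, z] in m, in world coordinates, good to about 4 mm: a listed point, or the origin of a listed thing).
The state is a dict: "t": time; "joint_positions": joint angles; "joint_velocities": joint speeds; "tau": joint torques, N m; "ee_pos": TCP position; "tcp_rot": TCP orientation; "wrist_force": force on the tool from outside, world axes, zero at the start; "moment": the same for the moment, N m; "gripper_width": finger opening in m; "grasp_force": force on a finger pad.
Only numpy, scipy, OpenCV 4.12 (cv2) and the standard library are available. Lean on these libraries where they do the work, as an engineer would, in place of code of your own. Each camera call takes 0.05 s, during which the arm holds its last target. There are 200 camera calls.

## Working session

There is one attempt and no reset: what is moved stays moved. The work goes in short steps, each a Python script; the robot and the scene stay as the last script left them, time stands still between calls to the robot, and variables do not carry over. Pictures are saved under pics/ and viewed, at most 10 in all, crops included, and the job is handed in when it is done.

```bash
ls; mkdir -p pics; python3 - <<'E'
from station import *
import cv2, numpy as np
ims=[]
for c in ["top","side"]:
    p,d=viewer.read_camera(c); ims.append(p)
    i=viewer.camera_info(c); print(c,i["eye"],np.round(i["intrinsics"],1).tolist(),np.round(i["rotation"],3).tolist(), i.keys())
    for n in ["cabinet","unit_drawer0_handle","jig","plate","jig_bed","wash_bottle","beaker","jar","screwdriver"]:
        print(n,[(np.round(r["at"],3).tolist(),round(r["score"],2)) for r in tip_of(c,n)[:2]])
cv2.imwrite("pics/a.png",cv2.resize(np.vstack(ims),(448*1,600*1)) [:,:,::-1])
cv2.imwrite("pics/top.png",ims[0][:,:,::-1])
s=env.sense();print(s["t"],s["tcp_rot"],s["ee_pos"])
E
```

```text
pics
top [ 0.50500785 -0.02113765  1.47619436] [[388.2, 0.0, 252.4], [0.0, 388.2, 188.4], [0.0, 0.0, 1.0]] [[-0.029, 0.996, -0.079], [-0.999, -0.03, -0.021], [-0.023, 0.078, 0.997]] dict_keys(['intrinsics', 'eye', 'rotation'])
cabinet [([0.632, 0.214, 0.001], 0.62)]
unit_drawer0_handle []
jig [([0.636, -0.248, -0.0], 0.85)]
plate [([0.613, -0.251, 0.037], 0.7)]
jig_bed [([0.584, -0.247, 0.018], 0.91)]
wash_bottle [([0.521, 0.496, -0.001], 0.84)]
beaker [([0.473, -0.531, -0.003], 0.79)]
jar [([0.746, -0.0, -0.0], 0.47)]
screwdriver [([0.501, -0.0, -0.0], 0.58)]
side [0.09707407 0.74908607 0.74113978] [[354.2, 0.0, 254.8], [0.0, 354.2, 195.1], [0.0, 0.0, 1.0]] [[-0.815, 0.349, -0.464], [-0.58, -0.47, 0.666], [0.014, 0.811, 0.585]] dict_keys(['intrinsics', 'eye', 'rotation'])
cabinet [([0.637, 0.209, 0.003], 0.81)]
unit_drawer0_handle [([0.593, 0.212, 0.061], 0.87)]
jig [([0.635, -0.247, 0.003], 0.64)]
plate [([0.618, -0.248, 0.035], 0.73), ([0.718, 0.199, 0.023], 0.55)]
jig_bed [([0.587, -0.246, 0.012], 0.93)]
wash_bottle [([0.516, 0.494, -0.001], 0.9), ([0.499, -0.001, -0.002], 0.16)]
beaker [([0.478, -0.526, 0.001], 0.73)]
jar [([0.748, -0.009, 0.001], 0.66)]
screwdriver []
1.0 [[ 9.60865800e-01  2.77014282e-01 -4.84807317e-05]
 [ 2.77014278e-01 -9.60865800e-01 -6.24533488e-05]
 [-6.38839466e-05  4.65794320e-05 -9.99999997e-01]] [ 0.18005159 -0.62456668  0.21461343]
```

View pics/top.png

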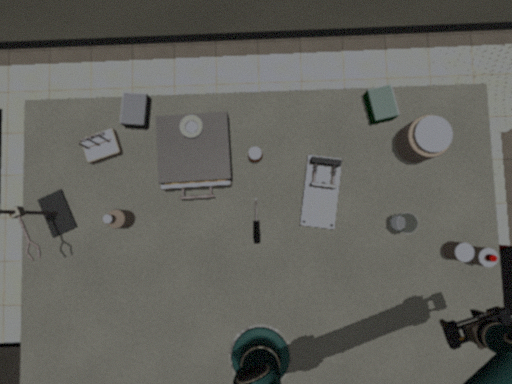

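The top view shows the cabinet at about (195,150) with its handle at (198,197), the jig at (322,190), the screwdriver at (256,222) and the arm at bottom right. Next I'll get the yaw angles from depth.

```bash
cat > h.py <<'E'
from station import *
import cv2, numpy as np
def cloud(c):
    i=viewer.camera_info(c); s=env.sense(); p,d=viewer.read_camera(c); K=i["intrinsics"]
    v,u=np.mgrid[:d.shape[0],:d.shape[1]]
    P=np.dstack([(u-K[0][2])/K[0][0]*d,-(v-K[1][2])/K[1][1]*d,-d])
    if c=="wrist":
        T=np.array(i["T_tool_cam"]); P=P@T[:3,:3].T+T[:3,3]
        R=np.array(s["tcp_rot"]); t=np.array(s["ee_pos"])
    else: R=np.array(i["rotation"]); t=np.array(i["eye"])
    W=P@R.T+t; W[d<=0]=np.nan
    return p,W
def rect(W,lo,hi,zlo,zhi):
    m=np.all((W[...,:2]>lo)&(W[...,:2]<hi),-1)&(W[...,2]>zlo)&(W[...,2]<zhi)
    q=W[m]; r=cv2.minAreaRect(q[:,:2].astype(np.float32)*1000)
    return m.sum(),np.median(q[:,2]),r
def R(yaw):  # tool down, tool x along yaw
    c,s=np.cos(yaw),np.sin(yaw); return np.array([[c,s,0],[s,-c,0],[0,0,-1.]])
def st(): 
    s=env.sense(); print("t",round(s["t"],2),"p",np.round(s["ee_pos"],4),"F",np.round(s["wrist_force"],1),"w",round(s["gripper_width"],4),"g",np.round(s["grasp_force"],1)); return s
E
python3 - <<'E'
from h import *
p,W=cloud("top")
print("cab",rect(W,(.55,.03),(.95,.42),.085,.115))
print("jigbed",rect(W,(.40,-.38),(.80,-.12),.009,.024))
print("jigtall",rect(W,(.55,-.38),(.80,-.12),.045,.075))
print("handle",rect(W,(.53,.1),(.625,.32),.045,.075))
m=(W[...,2]>.085)&(W[...,2]<.115)&(W[...,0]>.55)&(W[...,1]>.03)&(W[...,1]<.42)
for v in (130,145,160,175,180,184,188,192,196,200): print(v,np.round(W[v,[165,185,198,210,225]],3).tolist())
print(viewer.camera_info("wrist"))
E
```

```text
cab (np.int64(5041), np.float64(0.10078634207462223), ((761.7437133789062, 218.7709197998047), (266.9204406738281, 261.30523681640625), 2.108621835708618))
jigbed (np.int64(2035), np.float64(0.01691984689045123), ((592.7567138671875, -251.59506225585938), (249.8634796142578, 384.33343505859375), 89.94182586669922))
jigtall (np.int64(343), np.float64(0.06206951953824413), ((669.9839477539062, -257.49774169921875), (110.01407623291016, 107.3548812866211), 81.17208862304688))
handle (np.int64(133), np.float64(0.06689085976174725), ((605.0081176757812, 234.47756958007812), (170.5279541015625, 38.296173095703125), 89.36978149414062))
130 [[0.836, 0.318, 0.1], [0.83, 0.242, 0.115], [0.829, 0.196, 0.112], [0.831, 0.155, 0.096], [0.828, 0.1, 0.102]]
145 [[0.782, 0.319, 0.097], [0.778, 0.245, 0.104], [0.776, 0.199, 0.103], [0.775, 0.155, 0.103], [0.774, 0.102, 0.097]]
160 [[0.727, 0.319, 0.099], [0.724, 0.247, 0.102], [0.723, 0.201, 0.097], [0.721, 0.157, 0.1], [0.719, 0.103, 0.102]]
175 [[0.672, 0.32, 0.1], [0.67, 0.248, 0.099], [0.669, 0.202, 0.097], [0.668, 0.159, 0.094], [0.666, 0.105, 0.
[... 548 characters left out ...]
, 0.069], [0.594, 0.163, 0.072], [0.596, 0.115, 0.001]]
200 [[0.588, 0.344, 0.007], [0.586, 0.269, 0.0], [0.584, 0.218, 0.004], [0.583, 0.173, -0.004], [0.581, 0.116, 0.001]]
{'intrinsics': array([[327.31485623,   0.        , 250.54950866],
       [  0.        , 327.31485623, 191.48859758],
       [  0.        ,   0.        ,   1.        ]]), 'T_tool_cam': array([[ 6.51936876e-04,  9.61002077e-01,  2.76540382e-01,
         7.76214301e-02],
       [ 9.99998652e-01, -2.09687429e-04, -1.62878904e-03,
         8.57135420e-04],
       [-1.50728261e-03,  2.76541071e-01, -9.61000918e-01,
        -1.70128634e-01],
       [ 0.00000000e+00,  0.00000000e+00,  0.00000000e+00,
         1.00000000e+00]])}
```

```bash
python3 - <<'E'
from h import *
for y0 in (0,np.pi):
  for pos,yw in [((.62,.21,.3),.037),((.62,.21,.045),.037),((.43,.205,.045),.037),((.56,.2,.03),.5),((.56,.2,.03),-.5),((.5,-.23,.3),-.07),((.59,-.25,.03),-.07)]:
    q=solver.inverse_kinematics(np.array(pos),R(y0+yw)); print(y0,pos,None if q is None else np.round(q,2))
E
```

```text
0 (0.62, 0.21, 0.3) [ 0.2   0.57 -0.88  1.45  0.44  1.33 -2.24]
0 (0.62, 0.21, 0.045) [-0.04  0.74 -0.48  1.67  0.43  0.84 -2.24]
0 (0.43, 0.205, 0.045) [ 0.07  0.57 -0.72  2.1   0.6   0.68 -2.58]
0 (0.56, 0.2, 0.03) [ 0.04  0.71 -0.59  1.83  0.55  0.77 -1.92]
0 (0.56, 0.2, 0.03) [-0.07  0.67 -0.43  1.83  0.4   0.73 -2.8 ]
0 (0.5, -0.23, 0.3) [ 0.56  0.24 -0.23  1.74  0.06  1.18 -1.32]
0 (0.59, -0.25, 0.03) [ 0.43  0.68 -0.11  1.73  0.1   0.73 -1.37]
3.141592653589793 (0.62, 0.21, 0.3) [ 0.29  0.64 -1.06  1.45  0.56  1.38  0.82]
3.141592653589793 (0.62, 0.21, 0.045) [ 0.11  0.81 -0.72  1.66  0.65  0.92  0.75]
3.141592653589793 (0.43, 0.205, 0.045) [ 0.22  0.66 -0.92  2.09  0.78  0.77  0.41]
3.141592653589793 (0.56, 0.2, 0.03) [ 0.24  0.84 -0.9   1.81  0.83  0.91  1.02]
3.141592653589793 (0.56, 0.2, 0.03) [ 0.16  0.78 -0.77  1.82  0.71  0.84  0.11]
3.141592653589793 (0.5, -0.23, 0.3) [ 0.96  0.31 -0.72  1.71  0.22  1.2   1.68]
3.141592653589793 (0.59, -0.25, 0.03) [ 0.78  0.78 -0.61  1.71  0.57  0.84  1.41]
```

```bash
python3 - <<'E'
from h import *
def nets(c,names):
    for n in names: print(n,[(np.round(r["at"],4).tolist(),round(r["score"],2)) for r in tip_of(c,n)[:2]])
env.reach(np.array([.55,-.25,.3]),R(np.pi)); st()
p,W=cloud("wrist"); np.savez("jig.npz",p=p,W=W); nets("wrist",["jig","plate","jig_bed"]); cv2.imwrite("pics/jig.png",p[:,:,::-1])
env.reach(np.array([.60,.21,.28]),R(np.pi)); st()
p,W=cloud("wrist"); np.savez("cab.npz",p=p,W=W); nets("wrist",["cabinet","unit_drawer0_handle"]); cv2.imwrite("pics/cab.png",p[:,:,::-1])
effector.grasp(10); st()
E
```

```text
t 2.98 p [ 0.5495 -0.2512  0.2997] F [-0.4 -0.6 -0.1] w 0.0917 g 0.0
jig [([0.6352, -0.2502, -0.0073], 0.93)]
plate [([0.6168, -0.2482, 0.0399], 0.84)]
jig_bed [([0.5847, -0.2488, 0.0183], 0.64)]
t 4.87 p [0.6007 0.2083 0.2799] F [ 0.2 -0.7 -0.9] w 0.0919 g 0.0
cabinet [([0.6328, 0.2167, -0.0005], 0.56)]
unit_drawer0_handle [([0.5942, 0.2146, 0.0613], 0.63)]
t 6.36 p [0.6  0.21 0.28] F [-0.3  1.  -0.1] w 0.0005 g 0.0
```

View pics/jig.png

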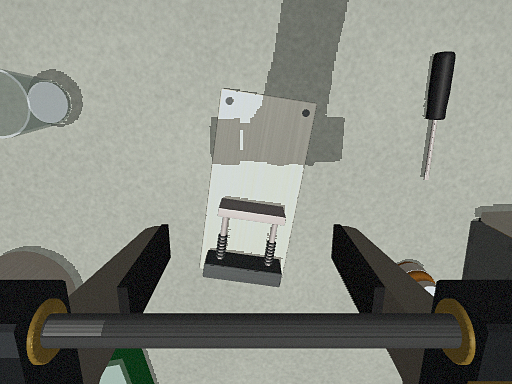

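View pics/cab.png

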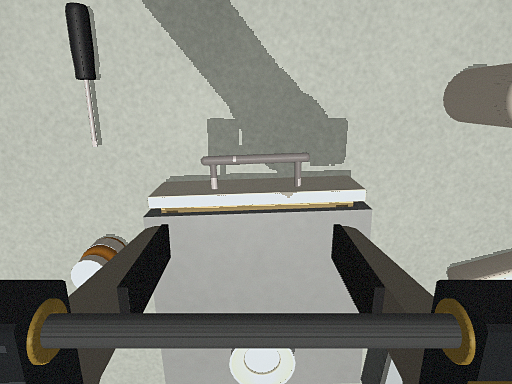

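The jig view shows the bed's near corners at (222,89) and (316,103) and the spring plate at (252,211). The cabinet view shows the handle bar from (203,161) to (308,156) and the white drawer front at y≈190. Next I'll fit their poses.

```bash
python3 - <<'E'
import numpy as np,cv2
from h import rect
J=np.load("jig.npz")["W"]; C=np.load("cab.npz")["W"]
def fit(pts,ax):  # line fit robust
    l=cv2.fitLine(pts[:,:2].astype(np.float32),cv2.DIST_HUBER,0,.001,.001).ravel(); return l
def mask(W,lo,hi,z): return np.all((W[...,:2]>lo)&(W[...,:2]<hi),-1)&(W[...,2]>z[0])&(W[...,2]<z[1])
# jig bed: side edges per row + front edge per column
m=mask(J,(.40,-.36),(.62,-.15),(.010,.022)); m=cv2.morphologyEx(m.astype(np.uint8),cv2.MORPH_OPEN,np.ones((5,5)))>0
L=[];Rr=[];F=[]
for v in range(110,190):
    c=np.where(m[v])[0]
    if len(c)>20: L.append(J[v,c[0]]);Rr.append(J[v,c[-1]])
for u in range(228,310):
    r=np.where(m[:,u])[0]
    if len(r)>10: F.append(J[r[0],u])
for n,a in (("L",L),("R",Rr),("F",F)):
    l=fit(np.array(a),0); print(n,len(a),np.round(l,4),"ang",round(np.degrees(np.arctan(l[1]/l[0])),2))
m=mask(J,(.60,-.34),(.66,-.16),(.055,.070)); P=J[m]; print("plate top",m.sum(),rect(J,(.60,-.34),(.65,-.16),.055,.070)[2])
# handle bar
m=mask(C,(.57,.10),(.612,.32),(.050,.078)); l=fit(C[m],0); q=C[m]; print("handle",m.sum(),np.round(l,4),"ang",np.degrees(np.arctan(l[1]/l[0])),q.min(0),q.max(0))
m=mask(C,(.615,.06),(.65,.36),(.080,.096)); print("front panel top",rect(C,(.61,.06),(.66,.36),.078,.094)[2]); l=fit(C[m],0);print(l)
print("cab top",rect(C,(.60,.06),(.9,.36),.094,.106)[2])
E
```

```text
L 80 [ 0.9884 -0.1516  0.5295 -0.3025] ang -8.72
R 80 [ 0.9883 -0.1527  0.5322 -0.1732] ang -8.78
F 82 [ 0.1521  0.9884  0.4706 -0.2156] ang 81.25
plate top 693 ((621.7332153320312, -251.8016815185547), (89.63566589355469, 13.463138580322266), 81.5290756225586)
handle 1143 [ 0.0242 -0.9997  0.594   0.2127] ang -88.61317 [0.58568269 0.14705531 0.05922611] [0.61198815 0.27644982 0.07027196]
front panel top ((639.2703857421875, 212.93826293945312), (23.63690948486328, 259.48284912109375), 1.9747295379638672)
[ 0.0279466  -0.9996094   0.63467646  0.2233926 ]
cab top ((770.8700561523438, 217.95147705078125), (246.83914184570312, 260.4852600097656), 1.986486554145813)
```

```bash
python3 - <<'E'
from h import *
cy=.0346; ax=np.array([np.cos(cy),np.sin(cy),0]); Ro=R(np.pi+cy)
P=np.array([.6137,.2127,0])
env.movel(P+[0,0,.14],Ro,rate=.25); s=st(); F0=np.array(s["wrist_force"])
for z in (.10,.07,.04):
    env.movel(P+[0,0,z],Ro,rate=.08); s=st()
    if np.linalg.norm(s["wrist_force"]-F0)>6: print("contact"); break
else:
    F0=np.array(s["wrist_force"]); d=.0
    for d in [.02,.17]+list(np.arange(.174,.2,.003)):
        env.movel(P+[0,0,.04]-ax*d,Ro,rate=.12 if d<=.17 else .05); s=st()
        f=(np.array(s["wrist_force"])-F0)@ax; print(round(d,4),round(f,2))
        if d>.17 and f>6: break
E
```

```text
t 7.08 p [0.6142 0.2135 0.1413] F [ 0.2  0.1 -0.7] w 0.0003 g 0.0
t 7.72 p [0.6137 0.2129 0.0998] F [ 0.2 -0.5 -0.4] w 0.0004 g 0.0
t 8.25 p [0.6134 0.2128 0.0695] F [ 0.1 -0.4  0.4] w 0.0003 g 0.0
t 8.78 p [0.6134 0.2128 0.0395] F [-0.4  0.7 -0.1] w 0.0003 g 0.0
t 9.09 p [0.5933 0.2124 0.0405] F [-0.9  1.5  0.4] w 0.0007 g 0.5
0.02 -0.46
t 10.49 p [0.4443 0.2069 0.04  ] F [-0.3  0.1  0.4] w 0.0008 g 0.0
0.17 0.1
t 10.74 p [0.4395 0.2067 0.0399] F [-0.1 -0.8 -1. ] w 0.0004 g 0.0
0.174 0.24
t 10.99 p [0.4365 0.2066 0.04  ] F [ 0.5 -0.6 -0.2] w 0.0005 g 0.0
0.177 0.86
t 11.24 p [0.4335 0.2065 0.04  ] F [0.2 0.3 0.2] w 0.0008 g 0.0
0.18 0.6
t 11.49 p [0.4323 0.2065 0.0403] F [ 4.9  0.  -3.8] w 0.0004 g 2.6
0.183 5.28
t 11.74 p [0.4322 0.2065 0.0405] F [13.   0.7 -8. ] w 0.0005 g 6.2
0.186 13.41
```

```bash
python3 - <<'E'
from h import *
cy=.0346; ax=np.array([np.cos(cy),np.sin(cy),0]); Ro=R(np.pi+cy)
P=np.array([.6137,.2127,0])
env.movel(P+[0,0,.04]-ax*.178,Ro,rate=.05); st()
env.movel(P+[0,0,.15]-ax*.178,Ro,rate=.2)
env.movel(np.array([.52,.21,.28]),Ro,rate=.3); effector.release(); st()
p,W=cloud("wrist"); np.savez("dr.npz",p=p,W=W); cv2.imwrite("pics/dr.png",p[:,:,::-1])
for n in ["unit_drawer0_handle","block","block_end","collar"]: print(n,[(np.round(r["at"],4).tolist(),round(r["score"],2)) for r in tip_of("wrist",n)[:2]])
m=(W[...,2]>.054)&(W[...,2]<.068)&(W[...,0]>.46)&(W[...,0]<.62)&(W[...,1]>.12)&(W[...,1]<.31)
m=cv2.morphologyEx(m.astype(np.uint8),cv2.MORPH_OPEN,np.ones((3,3)))
n,l,s,c=cv2.connectedComponentsWithStats(m)
for i in range(1,n):
    q=W[l==i]; print(s[i],np.median(q[:,2]),cv2.minAreaRect(q[:,:2].astype(np.float32)*1000))
E
```

```text
t 12.05 p [0.4351 0.2065 0.0398] F [ 0.8 -0.2 -0.6] w 0.0005 g 0.0
t 14.79 p [0.52 0.21 0.28] F [ 0.3 -0.1  0.5] w 0.0918 g 0.0
unit_drawer0_handle [([0.4201, 0.2069, 0.0646], 0.9)]
block [([0.5452, 0.1932, 0.0226], 0.64)]
block_end [([0.5771, 0.1865, 0.0428], 0.57)]
collar [([0.5454, 0.1935, 0.0211], 0.17)]
[ 222  160   32   50 1157] 0.06193406904222862 ((546.3366088867188, 192.7190399169922), (29.825326919555664, 59.96223831176758), 81.05523681640625)
```

View pics/dr.png

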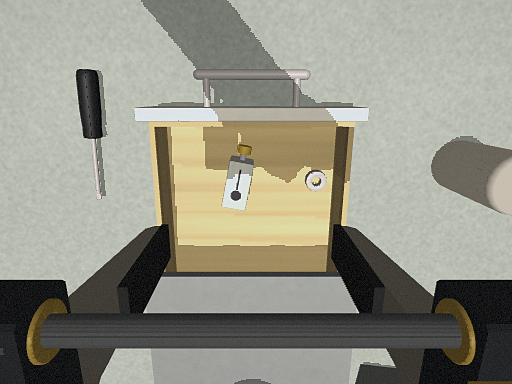

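The drawer is open. The block is at (238,182) with its brass screw at (246,150) towards the robot, and the collar is at (316,181). I'll check collar clearance for the +y finger.

```bash
python3 - <<'E'
from h import *
d=np.load("dr.npz"); W=d["W"]
w=W[165:197,300:333]; q=w[(w[...,2]>.029)&(w[...,2]<.040)]
c=cv2.minAreaRect(q[:,:2].astype(np.float32)*1000); print(len(q),c)
by=-.156; B=np.array([.5463,.1927]); v=np.array(c[0])/1000-B
print("collar in block frame",v@[np.cos(by),np.sin(by)],v@[-np.sin(by),np.cos(by)])
h=W[60:90,190:312]; q=h[(h[...,2]>.05)&(h[...,2]<.075)]; print("handle",np.median(q,0),cv2.minAreaRect(q[:,:2].astype(np.float32)*1000))
E
```

```text
286 ((543.448974609375, 294.84613037109375), (26.37102508544922, 27.20379066467285), 3.7787132263183594)
collar in block frame -0.01868664781257689 0.10046277663440914
handle [0.41754025 0.20540766 0.06639158] ((421.9457702636719, 205.56765747070312), (21.45119857788086, 129.3866729736328), 2.008760929107666)
```

```bash
python3 - <<'E'
from h import *
by=-.156; Ro=R(np.pi+by); B=np.array([.5463,.1927,0])
env.movel(B+[0,0,.12],Ro,rate=.3); env.movel(B+[0,0,.05],Ro,rate=.15); s=st(); F0=np.array(s["wrist_force"])
env.movel(B+[0,0,.031],Ro,rate=.06); s=st()
if abs(s["wrist_force"][2]-F0[2])<6:
    effector.grasp(40); st()
    env.movel(B+[0,0,.20],Ro,rate=.2); env.pause(.2); st()
    p,W=cloud("side"); cv2.imwrite("pics/held.png",p[:,:,::-1])
    for c in("side","top"):
        if c=="top": cloud(c)
        for n in ["block","block_end","unit_drawer0_handle"]: print(n,[(np.round(r["at"],4).tolist(),round(r["score"],2)) for r in tip_of(c,n)[:2]])
E
```

```text
t 16.35 p [0.547  0.1934 0.0511] F [ 0.3  0.4 -0.8] w 0.0918 g 0.0
t 16.82 p [0.5461 0.1927 0.0307] F [ 0.1 -0.3 -0.2] w 0.0919 g 0.0
t 17.77 p [0.5464 0.193  0.0311] F [ 0.6  1.6 -0.6] w 0.0298 g 40.0
t 18.97 p [0.5457 0.1925 0.1988] F [ 0.1 -0.9 -2.8] w 0.0297 g 40.0
block [([0.5443, 0.1899, 0.186], 0.88), ([0.6381, 0.2077, 0.0005], 0.75)]
block_end [([0.5763, 0.1905, 0.2125], 0.69)]
unit_drawer0_handle [([0.4164, 0.2073, 0.0585], 0.6)]
block []
block_end []
unit_drawer0_handle []
```

View pics/held.png

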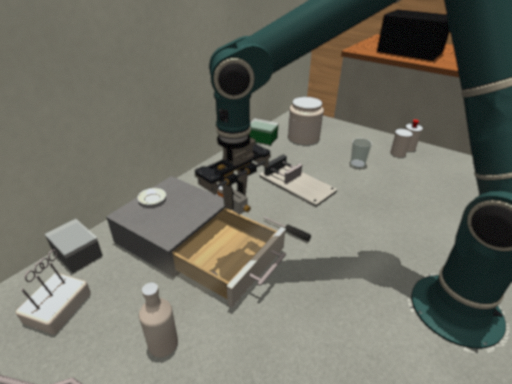

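The block is held at about (240,200) and the drawer is open. Next I'll set it on the bed and stop at light contact.

```bash
python3 - <<'E'
from h import *
jy=-.1527; ax=np.array([np.cos(jy),np.sin(jy),0]); Ro=R(np.pi+jy); Fc=np.array([.6163,-.2510,0])
P=Fc-ax*.048
env.reach(P+[0,0,.20],Ro); env.movel(P+[0,0,.06],Ro,rate=.15); env.movel(P+[0,0,.032],Ro,rate=.06); env.pause(.3)
F0=np.mean([env.sense()["wrist_force"] for _ in range(1)],0); st()
for z in np.arange(.029,.019,-.001):
    env.movel(P+[0,0,z],Ro,rate=.02); env.pause(.1); s=st()
    if s["wrist_force"][2]-F0[2]>3.5: break
p,W=cloud("wrist"); np.savez("pl.npz",p=p,W=W); cv2.imwrite("pics/pl.png",p[:,:,::-1])
for n in ["block","block_end","plate"]: print(n,[(np.round(r["at"],4).tolist(),round(r["score"],2)) for r in tip_of("wrist",n)[:2]])
E
```

```text
t 22.98 p [ 0.5691 -0.2438  0.0323] F [ 0.9 -0.1 -2.4] w 0.0299 g 40.0
t 23.38 p [ 0.5689 -0.2437  0.029 ] F [ 0.5 -0.1 -3. ] w 0.0296 g 40.0
t 23.73 p [ 0.5688 -0.2437  0.028 ] F [-0.1  0.4 -3.5] w 0.0299 g 40.0
t 24.07 p [ 0.5689 -0.2437  0.027 ] F [-0.3  0.4 -3.3] w 0.0302 g 40.0
t 24.43 p [ 0.5688 -0.2437  0.026 ] F [ 0.5 -0.1 -3.8] w 0.03 g 40.0
t 24.77 p [ 0.569  -0.2437  0.0251] F [ 0.1  0.4 -1.4] w 0.0296 g 40.0
t 25.12 p [ 0.569  -0.2438  0.0251] F [-2.7  0.3  4.4] w 0.03 g 40.0
block [([0.5688, -0.2446, 0.0147], 0.66)]
block_end [([0.6002, -0.2526, 0.0373], 0.73)]
plate []
```

View pics/pl.png

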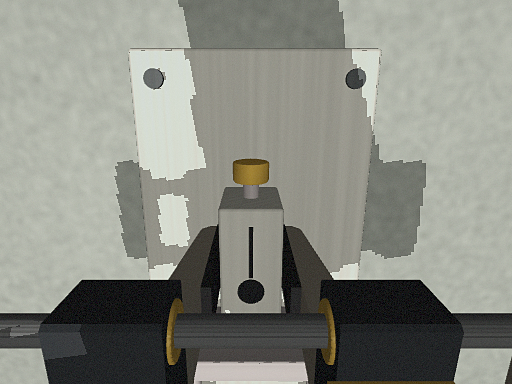

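The picture shows the block squarely on the bed, with its screw end at (251,172). The bed edges at (131–380, row 48) suggest the block is about 2 mm off centre, so I'll measure that.

```bash
python3 - <<'E'
from h import *
W=np.load("pl.npz")["W"]; jy=-.1527; ax=np.array([np.cos(jy),np.sin(jy)]); ay=np.array([-ax[1],ax[0]])
t=np.array([.569,-.2438]); V=W[...,:2]-t; X=V@ax; Y=V@ay; Z=W[...,2]
def edges(z0,z1,rows,lo,hi):
    L=[];Rr=[]
    for v in rows:
        c=np.where((Z[v]>z0)&(Z[v]<z1)&(abs(Y[v])<hi))[0]
        if len(c)<10: continue
        L.append((X[v,c[0]],Y[v,c[0]]));Rr.append((X[v,c[-1]],Y[v,c[-1]]))
    L,Rr=np.array(L),np.array(Rr)
    for a in(L,Rr):
        l=cv2.fitLine(a.astype(np.float32),cv2.DIST_HUBER,0,.001,.001).ravel(); print(len(a),"slope",round(float(l[1]/l[0]),4),"Y at X=-.05 ",round(float(l[3]+(-.05-l[2])*l[1]/l[0]),4), "at 0",round(float(l[3]-l[2]*l[1]/l[0]),4))
edges(.009,.022,range(60,250),0,.075)
edges(.051,.061,range(215,275),0,.03)
m=(Z>.05)&(Z<.062)&(abs(Y)<.02)&(X<0); print("block near end X",np.percentile(X[m],1))
m=(Z>.055)&(Z<.07)&(abs(Y)<.07)&(X>.03);print("plate top", m.sum(), np.percentile(X[m],[1,50,99]) if m.sum() else 0)
E
```

```text
190 slope -0.0013 Y at X=-.05  -0.0635 at 0 -0.0636
190 slope -0.0014 Y at X=-.05  0.0649 at 0 0.0649
60 slope -0.0094 Y at X=-.05  -0.0153 at 0 -0.0158
60 slope 0.0096 Y at X=-.05  0.0134 at 0 0.0139
block near end X -0.02964786993957801
plate top 3290 [0.04704435 0.05021468 0.0593288 ]
```

```bash
python3 - <<'E'
from h import *
jy=-.154; ax=np.array([np.cos(jy),np.sin(jy),0]); ay=np.array([-ax[1],ax[0],0]); Ro=R(np.pi+jy)
P=np.array([.6163,-.2510,0])-ax*.048+ay*.0017
env.movel(P+[0,0,.028],Ro,rate=.03); env.movel(P+[0,0,.0248],Ro,rate=.02); env.pause(.2)
def F(n=6):
    a=[]
    for _ in range(n): a.append(env.sense()["wrist_force"]); env.pause(.03)
    return np.mean(a,0)
F0=F(); st()
c=None
for d in [.012,.015,.016,.017,.018,.019,.020,.021,.022,.023,.024,.025,.026,.027]:
    env.movel(P+ax*d+[0,0,.0248],Ro,rate=.03); env.pause(.15); f=F(5); s=env.sense()
    x=(np.array(s["ee_pos"])-P)@ax; print(round(d,4),"x",round(x*1000,2),"push",round(-(f-F0)@ax,2),"lat",round((f-F0)@ay,2),"fz",round(f[2],2),"z",round(s["ee_pos"][2],4))
    if -(f-F0)@ax>8.7: break
st(); print(d)
E
```

```text
t 26.32 p [ 0.5695 -0.242   0.025 ] F [-0.2  0.4  2.3] w 0.0298 g 40.0
0.012 x 11.12 push 3.68 lat 0.09 fz 6.65 z 0.025
0.015 x 14.04 push 4.38 lat 0.46 fz 7.14 z 0.025
0.016 x 14.48 push 5.65 lat 0.59 fz 8.36 z 0.025
0.017 x 15.46 push 5.96 lat 0.25 fz 8.29 z 0.0251
0.018 x 16.47 push 5.76 lat 0.51 fz 8.45 z 0.0251
0.019 x 17.45 push 5.71 lat 0.08 fz 8.43 z 0.0251
0.02 x 18.16 push 6.67 lat 0.75 fz 9.22 z 0.0251
0.021 x 18.85 push 7.53 lat 0.5 fz 10.02 z 0.0251
0.022 x 19.55 push 9.03 lat 0.42 fz 11.32 z 0.0251
t 31.73 p [ 0.5885 -0.2449  0.0251] F [-8.   0.8 10.7] w 0.0297 g 40.0
0.022
```

The block was pressing down too hard on the bed, so friction was polluting the reading. I'll ease the down-force and continue to about 10 mm of plate travel.

```bash
python3 - <<'E'
from h import *
jy=-.154; ax=np.array([np.cos(jy),np.sin(jy),0]); ay=np.array([-ax[1],ax[0],0]); Ro=R(np.pi+jy)
P=np.array([.6163,-.2510,0])-ax*.048+ay*.0017
def F(n=5):
    a=[]
    for _ in range(n): a.append(env.sense()["wrist_force"]); env.pause(.03)
    return np.mean(a,0)
d=.022; z=.0248
for k in range(22):
    f=F(); s=env.sense(); x=(np.array(s["ee_pos"])-P)@ax*1000; push=-f@ax
    print("d",round(d,4),"zc",round(z,5),"x",round(x,2),"push",round(push,2),"lat",round(f@ay,2),"fz",round(f[2],2),"z",round(s["ee_pos"][2],4),"m",np.round(s["moment"],2))
    e=0-f[2]; z-=np.clip(e*.00012,-.0006,.0006)
    if abs(e)<2:
        if push>9.8: break
        d+=min(.002,max(.0005,(10-push)*.0008))
    env.movel(P+ax*d+[0,0,z],Ro,rate=.03); env.pause(.15)
print(s["t"],d,z)
E
```

```text
d 0.022 zc 0.0248 x 19.53 push 8.5 lat 0.16 fz 10.57 z 0.0251 m [ 0.34  1.53 -0.01]
d 0.022 zc 0.0254 x 19.6 push 6.62 lat -0.17 fz 7.38 z 0.0251 m [0.24 1.12 0.02]
d 0.022 zc 0.026 x 21.2 push 4.03 lat 0.16 fz -3.1 z 0.0251 m [0.22 0.7  0.06]
d 0.022 zc 0.02563 x 21.82 push 3.85 lat 0.5 fz -5.23 z 0.0255 m [0.24 0.82 0.03]
d 0.022 zc 0.02503 x 22.26 push 4.97 lat 0.35 fz -1.51 z 0.0253 m [0.28 0.84 0.03]
d 0.024 zc 0.02485 x 23.79 push 6.03 lat 0.31 fz -0.06 z 0.0251 m [ 0.29  1.07 -0.02]
d 0.026 zc 0.02484 x 25.48 push 7.03 lat 0.34 fz 0.99 z 0.0251 m [0.34 1.26 0.  ]
d 0.028 zc 0.02496 x 26.89 push 9.06 lat 0.23 fz 1.7 z 0.0251 m [0.43 1.52 0.  ]
d 0.0288 zc 0.02516 x 27.12 push 9.69 lat 0.11 fz 2.14 z 0.0251 m [ 0.39  1.67 -0.02]
d 0.0288 zc 0.02542 x 26.93 push 9.68 lat 0.33 fz 0.96 z 0.0251 m [ 0.44  1.66 -0.01]
d 0.0293 zc 0.02554 x 27.27 push 9.77 lat 0.79 fz 1.15 z 0.0252 m [0.46 1.77 0.01]
d 0.0298 zc 0.02567 x 27.55 push 10.11 lat -0.42 fz 0.43 z 0.0252 m [ 0.45  1.83 -0.01]
38.125 0.029753371513358884 0.025724538445384085
```

```bash
python3 - <<'E'
from h import *
s=st(); p,W=cloud("wrist"); cv2.imwrite("pics/fin.png",p[:,:,::-1])
jy=-.154; ax=np.array([np.cos(jy),np.sin(jy)]); ay=np.array([-ax[1],ax[0]])
V=W[...,:2]-np.array(s["ee_pos"][:2]); X=V@ax; Y=V@ay; Z=W[...,2]
m=(Z>.057)&(Z<.07)&(abs(Y)<.06)&(X>.02)&(X<.06); print("plate front",np.percentile(X[m],[1,50,99]))
m=(Z>.051)&(Z<.062)&(abs(Y)<.014)&(X<0)&(X>-.028); A=np.c_[X[m],Y[m],np.ones(m.sum())]; print("top tilt",np.linalg.lstsq(A,Z[m],rcond=None)[0],np.percentile(X[m],1))
p,_=cloud("side")
for n in ["plate","block","block_end","unit_drawer0_handle"]: print(n,[(np.round(r["at"],4).tolist(),round(r["score"],2)) for r in tip_of("side",n)[:1]])
st()
E
```

```text
t 38.12 p [ 0.5964 -0.2462  0.0252] F [-9.6  1.3 -0.3] w 0.0295 g 40.0
plate front [0.0226223  0.04082786 0.04218619]
top tilt [ 0.00138235 -0.0003883   0.0562138 ] -0.027693987021740585
plate [([0.6273, -0.2495, 0.035], 0.67)]
block [([0.4979, 0.0006, -0.0002], 0.59)]
block_end [([0.6271, -0.2498, 0.0365], 0.65)]
unit_drawer0_handle [([0.4155, 0.2073, 0.0611], 0.77)]
t 38.42 p [ 0.5963 -0.2462  0.0252] F [-9.5  1.7  1.1] w 0.03 g 40.0
```

View pics/fin.png

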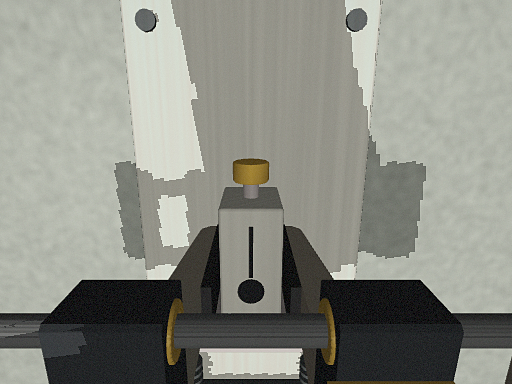

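The picture shows the block flat and centred on the bed between the edges (135 and 365), with its plain end against the plate. Its top is level to 0.001 rad, the push is about 10 N, the plate has gone from x 0.616 to 0.627, and the drawer is still open.

```bash
python3 - <<'E'
from h import *
print(workorder.finish_job())
E
```

```text
the job is handed in; nothing more can be done
None
```

The job is handed in: the drawer is open at its stop, and the arm is holding the block flat and square against the spring plate with a push of about 10 N, the plate back about 10 mm.

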